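# Index the tool carousel to the face mill

## Task

On the tool-setting bench, turn the round tool carousel by pushing its rim, or one of the upright pins on the rim, with the fingertips until the face mill (the holder with the wide notched cutter head) stands at the front, in line with the arrow on the base plate, and leave it at rest there. Turn it gently: never spin it fast, and do not touch, lift or tip any of the four tool holders. Leave the other things on the bench where they are.

Things in the scene. Friction and masses are not known exactly. Their poses are not given: they have to be found in the camera images.
- base_plate: Fixed aluminium plate under the carousel, a 296 mm disc 12 mm thick with a 100 mm wide tongue reaching 215 mm from the centre at its front. Origin: on the carousel's axis at bench height. Its -x axis points to the front, from the axis to the arrow; z up.
- pointer (a point): Tip of the dark steel arrow lying on the front tongue of the base plate (18 mm above the bench, 152 mm from the carousel's axis, just outside the rim); the arrow points at the carousel's axis.
- carousel: Turntable: black disc, 270 mm diameter, top 26 mm above the bench, turning without end both ways about a vertical axis. Bearing friction about 0.15 N m (1 to 2 N at the rim): it stops soon after the push ends and stays. Carries a central hub (40 mm diameter, 56 mm high), four pockets and four rim pins. Origin: on the axis, 12 mm above the bench; x and y turn with it, z up.
- pin (a point): Centre of the top of one of the four alike upright steel pins on the carousel's rim: 14 mm diameter, from the disc up to 92 mm above the bench, 125 mm from the axis, midway between the pockets (45, 135, 225 and 315 degrees counter-clockwise from the carousel's own +x; this is the one at 45).
- pocket (a point): Centre of the top of one of the carousel's four alike grey square pockets: 50 mm wide, tops 66 mm above the bench, centred 72 mm from the axis on the carousel's own +x (this one), +y, -x and -y. Each holds one tool holder.
- face_mill: Face mill, the one to bring to the front: a wide short cutter head, about 58 mm in diameter with six notches round its edge and a flat top, 116 mm above the bench. Steel shank (27 mm diameter, 36 mm long) down in a pocket, 46 mm flange (12 mm thick) on it, alike on all four holders; loose, about 0.5 kg. Origin: centre of the shank's bottom, on the axis, 30 mm above the bench; z up. Which pocket varies.
- end_mill: Holder with a 32 mm nut and a plain 14 mm rod, top 120 mm above the bench. Steel shank (27 mm diameter, 36 mm long) down in a pocket, 46 mm flange (12 mm thick) on it, alike on all four holders; loose, about 0.5 kg. Origin: centre of the shank's bottom, on the axis, 30 mm above the bench; z up. Which pocket varies.
- spot_drill: Holder with a conical nose and a thin 10 mm pointed drill, top 120 mm above the bench. Steel shank (27 mm diameter, 36 mm long) down in a pocket, 46 mm flange (12 mm thick) on it, alike on all four holders; loose, about 0.5 kg. Origin: centre of the shank's bottom, on the axis, 30 mm above the bench; z up. Which pocket varies.
- probe: Holder with a 28 mm round body and a very thin stylus with a small ball, top 120 mm above the bench. Steel shank (27 mm diameter, 36 mm long) down in a pocket, 46 mm flange (12 mm thick) on it, alike on all four holders; loose, about 0.5 kg. Origin: centre of the shank's bottom, on the axis, 30 mm above the bench; z up. Which pocket varies.
- gauge_holder: Bystander: loose steel gauge holder standing on the bench, 60 mm wide, 105 mm tall. Origin: centre of its underside.
- hook_wrench: Bystander: loose steel wrench lying flat on the bench, 170 mm long. Origin: under its middle.
- insert_box: Bystander: loose closed plastic box 70 x 50 x 22 mm. Origin: centre of its underside.
Mind the look-alikes: they are no part of the job. What is shaped like the end_mill but blue or yellow is not meant.

How it is judged (in metres and radians):
On the way:
1. the fingers push the carousel (contact force between the fingers and carousel above 0.3 N).
At the end, for the whole second after the job is handed in: The face mill's axis is within 8 mm (about 6 degrees of turn) of the arrow's line, on the arrow's side; the carousel is at rest, and all four holders are still seated upright in their pockets (y of face_mill in the frame of base_plate between -0.008 and 0.008 m and x of face_mill in the frame of base_plate below -0.06 m and angular speed of carousel below 0.05 rad/s and z of each of face_mill, end_mill, spot_drill, probe in the frame of carousel below 0.024 m and angle between each of face_mill, end_mill, spot_drill, probe's own z axis and vertical below 0.12 rad); the robot touches nothing.
It fails at once if the robot touches a tool holder (contact force between any of the fingers, the arm and face_mill above 1 N or contact force between any of the fingers, the arm and end_mill above 1 N or contact force between any of the fingers, the arm and spot_drill above 1 N or contact force between any of the fingers, the arm and probe above 1 N).
It fails at once if a tool holder is lifted (over 10 mm) or tipped (z of any of face_mill, end_mill, spot_drill, probe in the frame of carousel above 0.028 m or angle between any of face_mill, end_mill, spot_drill, probe's own z axis and vertical above 0.25 rad).
It fails at once if the carousel is spun fast (over 3 rad/s) (angular speed of carousel above 3 rad/s).
It fails at once if a bystander is moved more than 20 mm (distance of any of gauge_holder, hook_wrench, insert_box from where it was at the start of the episode above 0.02 m).
It also fails if it takes over 54 s, if anything falls off the work surface, if the arm or the gripper's body presses on something with over 40 N, if the wrist force passes 120 N, or if a joint passes its speed limit or range.

## Robot

A 6-joint arm with a two-finger parallel gripper is mounted at the origin on the work surface. World frame = base frame: x ahead of the robot, y to its left, z up, the work surface at z = 0. Lengths are in m, angles in degrees, forces in N, time in s.
With the tool pointing down it reaches from about 0.375 to 0.9 m from the base axis. Payload 3.1 kg.
Tool frame: the origin (TCP) lies on the centre line of the jaws, within the pads' length; the fingertips stand 8 mm ahead of it and the grasp point (between the pads) lies 11 mm behind it; z points along the fingers, y is the direction in which the jaws open and shut (so a half turn about z gives the same grasp; the last joint's range is limited). The gripper opens to 87 mm and grips with 3 to 60 N. Pads are 19 mm wide; open, the fingers measure 117 mm over their backs; the gripper's body (75 mm by 190 mm) begins 51 mm behind the grasp point.
Start: joints at [57.725, 30.224, 82.088, -0, 67.689, -10.227], TCP at [0.235, 0.579, 0.231] pointing down, gripper open.
Joint ranges: [-176.69, 176.69], [-43.24, 126.21], [12.49, 139.97], [-82, 262], [0, 151.66], [-163.58, 163.58]. Speed limits (degrees/s): [159.86, 159.86, 180, 180, 180, 180].

## Interface

Orientations are given as a 3x3 rotation matrix whose columns are the frame's x, y, z axes.
In Python, from rig import * gives the robot as it stands. The module is installed in compiled form; this text tells all that it offers.
- The arm moves only by the tool arm_command, never from a script. Its argument "commands" is a list of rows, each an object with "translation": the shift along the tool's x, y, z scaled (see below), a list of three; "dr": the turn, a rotation vector about the tool's x, y, z scaled (see below), a list of three; "jaw": the closure, from 0 (fully open) to 1 (shut). In form: [{"translation": [x, y, z], "dr": [ax, ay, az], "jaw": jaw}, ...]. A call has 1 to 12 rows; each row shifts and turns the commanded pose from where the row before left it, along the tool's axes as they then stand; what a row does not reach is not made up. The controller multiplies each number of a shift by 25 mm and each number of a turn by 6 degrees. A row lasts 1/12 s, in which the tool goes at most 41.7 mm and 7.16 degrees, less where a joint would pass 70% of its speed; a pose out of reach is approached as far as the arm can. A call with a number of a shift or a turn outside -1 to 1 is refused whole. A call with a gripper value outside its range is refused whole. The fingers move at their own pace and stop on an object; the grip force is fixed at half the most. Time passes only in rows, so rows that do not move let the fingers close. It gives the time, the measured TCP pose, the force and the opening at its end, in the units of the state.
- read_state(): the state, without advancing time (a new reading comes with each control period).
- capture(name): name is "side" or "top" or "wrist"; returns (picture, depth): 384x512x3 uint8, red, green, blue; 384x512 float32, m along the optical axis (not along the pixel's ray), 0 where there is no reading.
- camera_model(name): a dict with "intrinsics" (3x3 intrinsics, pixels), "pose" (4x4, takes a point from camera to world coordinates); the wrist camera has in their place "mount" (4x4, takes a point from camera to tool coordinates, whose origin is the TCP and whose axes are the flange's). Camera axes: x right, y down, z forward; pixel columns grow to the right and rows downward; lengths in m; the calibration is good to about 2 mm. A picture is of the moment at which its call begins: read the wrist's pose just before it. camera_model takes no time and is no camera call.
- hand_in(): hands the job in, once; it reports no verdict.
The state is a dict: "time_s": time; "joint_positions": joint angles; "qvel": joint speeds; "tau": joint torques, N m; "position": TCP position; "tcp_rot": TCP orientation; "force": force on the tool from outside, world axes, zero at the start; "moment": the same for the moment, N m; "opening": opening from 0.0 (shut) to 1.0 (fully open).
Only numpy, scipy, OpenCV 4.12 (cv2) and the standard library are available. Lean on these libraries where they do the work, as an engineer would, in place of code of your own. Each camera call takes 0.05 s, during which the arm holds its last target.

## Working session

There is one attempt and no reset: what is moved stays moved. The work goes in short steps, Python scripts to look and compute and a tool call to move; the robot and the scene stay as the last step left them, time stands still between calls to the robot, and variables do not carry over. Pictures are saved under pics/ and viewed, and the job is handed in when it is done.

Besides the shell and the picture viewer there is one more tool, called after "Call:" in YAML: its name, and indented under it one key for each argument. arm_command: Moves the arm, as the interface text tells. Its arguments: {"type":"object","properties":{"commands":{"type":"array"}},"required":["commands"]}

```bash
mkdir -p pics; python3 - <<'E'
from rig import *
import cv2,numpy as np
for n in ["top","side"]:
    p,d=capture(n); cv2.imwrite(f"pics/{n}0.png",p[:,:,::-1]); np.save(f"pics/{n}0.npy",d)
    m=camera_model(n); print(n,np.round(m["intrinsics"],1).tolist(),np.round(m["pose"],3).tolist())
s=read_state();print(s["time_s"],s["position"],np.round(s["tcp_rot"],3).tolist(),s["opening"])
E
```

```text
top [[362.8, 0.0, 249.8], [0.0, 362.8, 190.2], [0.0, 0.0, 1.0]] [[-0.099, -0.973, 0.208, 0.39], [-0.995, 0.097, -0.019, 0.036], [-0.001, -0.209, -0.978, 0.909], [0.0, 0.0, 0.0, 1.0]]
side [[392.8, 0.0, 255.1], [0.0, 392.8, 192.3], [0.0, 0.0, 1.0]] [[0.937, -0.255, 0.24, 0.281], [-0.35, -0.652, 0.673, -0.68], [-0.015, -0.714, -0.7, 0.808], [0.0, 0.0, 0.0, 1.0]]
0.1 [0.2342175  0.57875664 0.22968154] [[-0.927, 0.375, -0.001], [0.375, 0.927, -0.002], [0.0, -0.002, -1.0]] 0.9997199124733438
```

View pics/top0.png

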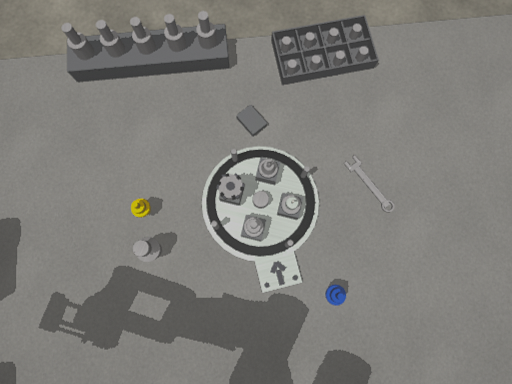

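View pics/side0.png

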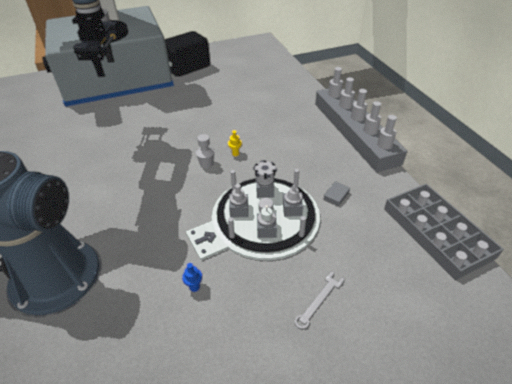

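```bash
cat > h.py <<'E'
import numpy as np
from rig import camera_model
def onplane(n,u,v,z):
    m=camera_model(n);K=np.array(m["intrinsics"]);P=np.array(m["pose"])
    r=P[:3,:3]@np.linalg.solve(K,[u,v,1.]);c=P[:3,3]
    return c+r*(z-c[2])/r[2]
def proj(n,p):
    m=camera_model(n);K=np.array(m["intrinsics"]);P=np.array(m["pose"])
    q=K@(P[:3,:3].T@(np.asarray(p)-P[:3,3]));return q[:2]/q[2]
E
python3 - <<'E'
import cv2
a=cv2.imread("pics/top0.png");b=cv2.imread("pics/side0.png")
c=cv2.resize(a[135:297,190:330],None,fx=4,fy=4,interpolation=cv2.INTER_CUBIC)[:600]
cv2.imwrite("pics/topc.png",cv2.resize(a[140:295,190:330],(560,620),interpolation=cv2.INTER_CUBIC)[:600])
cv2.imwrite("pics/sidec.png",cv2.resize(b[145:285,170:340],(680,560),interpolation=cv2.INTER_CUBIC))
E
```

```text
(no output)
```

View pics/topc.png

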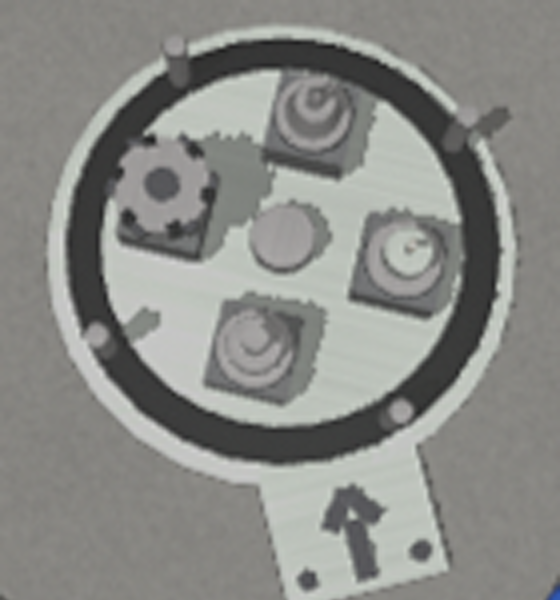

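View pics/sidec.png

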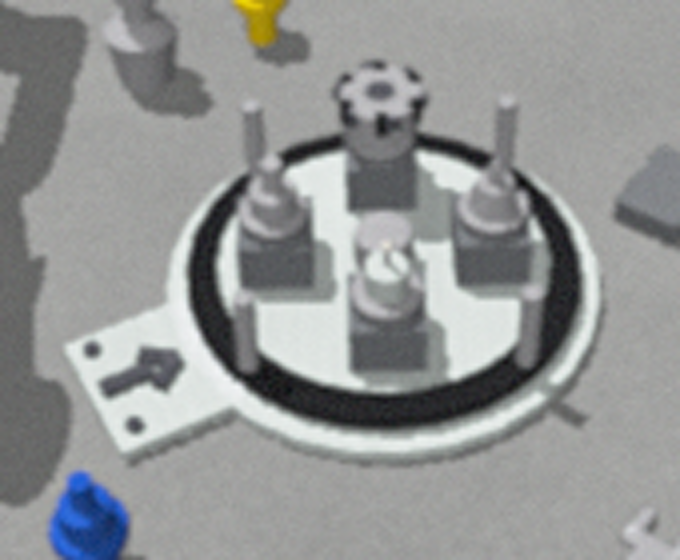

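```bash
python3 - <<'E'
from h import *
T=lambda u,v,z:onplane("top",190+u/4,140+v/4,z)
S=lambda u,v,z:onplane("side",170+u/4,145+v/4,z)
c=T(285,237,.056);c2=S(383,226,.056)
print("hub",c,c2)
cc=(c+c2)/2
def rep(n,p): 
    d=(p-cc)[:2];print(n,p.round(4),"r",round(np.hypot(*d),4),"ang",round(np.degrees(np.arctan2(d[1],d[0])),1))
rep("fm",T(163,184,.116));rep("fmS",S(379,92,.116))
for n,a in dict(A=(178,45),B=(468,118),C=(98,333),D=(402,409)).items(): rep(n,T(*a,.092))
for n,a in dict(C=(252,104),A=(508,100),D=(245,298),B=(531,292)).items(): rep(n+"S",S(*a,.092))
rep("tip",T(347,488,.018));rep("tipS",S(181,365,.018))
rep("tail",T(368,577,.018));rep("tailS",S(105,388,.018))
rep("tongueL",T(290,600,.012));rep("tongueR",T(450,570,.012))
rep("holes",(T(308,579,.012)+T(421,549,.012))/2)
rep("holesS",(S(92,349,.012)+S(135,425,.012))/2)
rep("gauge", onplane("top",147,250,0)); rep("gaugetop",onplane("top",142,247,.105));rep("box",onplane("top",252,120,.022));rep("yellow",onplane("top",140,208,.05));rep("blue",onplane("top",336,295,.05))
E
```

```text
hub [ 0.54617858 -0.00638655  0.056     ] [ 5.52674893e-01 -2.14572856e-04  5.60000000e-02]
fm [0.572  0.0614 0.116 ] r 0.0685 ang 70.8
fmS [0.5747 0.0633 0.116 ] r 0.0712 ang 69.2
A [0.6603 0.046  0.092 ] r 0.1213 ang 24.0
B [ 0.5991 -0.1182  0.092 ] r 0.1252 ang -66.6
C [0.4952 0.1063 0.092 ] r 0.1223 ang 116.3
D [ 0.4359 -0.0593  0.092 ] r 0.1266 ang -153.7
CS [0.4987 0.1094 0.092 ] r 0.1236 ang 114.2
AS [0.6645 0.0486 0.092 ] r 0.1263 ang 24.3
DS [ 0.4389 -0.0591  0.092 ] r 0.1238 ang -153.2
BS [ 0.603  -0.1177  0.092 ] r 0.1263 ang -64.9
tip [ 0.3965 -0.0292  0.018 ] r 0.1551 ang -170.4
tipS [ 0.3987 -0.0349  0.018 ] r 0.154 ang -168.1
tail [ 0.3437 -0.0357  0.018 ] r 0.2083 ang -171.1
tailS [ 0.3481 -0.0355  0.018 ] r 0.2039 ang -170.9
tongueL [0.3347 0.0118 0.012 ] r 0.2152 ang 176.0
tongueR [ 0.3425 -0.0855  0.012 ] r 0.2226 ang -158.3
holes [ 0.3511 -0.035   0.012 ] r 0.2009 ang -170.9
holesS [ 0.3538 -0.031   0.012 ] r 0.1976 ang -171.9
gauge [0.4574 0.2858 0.    ] r 0.3034 ang 107.6
gaugetop [0.4572 0.2676 0.105 ] r 0.2862 ang 108.8
box [ 0.7638 -0.0063  0.022 ] r 0.2144 ang -0.8
yellow [0.5549 0.2848 0.05  ] r 0.2881 ang 88.9
blue [ 0.3096 -0.1528  0.05  ] r 0.2827 ang -148.1
```

The candidates for the face mill are the holders at top pixels (231,186), (269,167), (292,204) and (254,226), plus the yellow and blue decoys at (140,208) and (336,295) and the racks at the back. Only (231,186) has a wide notched head with a flat top, and the side crop agrees at (265,168).

The carousel needs to turn about +119° (CCW). I'll push the pin at 115° from behind with the jaws closed, starting by turning the wrist in place.

Call:
arm_command:
  commands:
    - {"translation":[0,0,0],"dr":[0,0,1],"jaw":1}
    - {"translation":[0,0,0],"dr":[0,0,1],"jaw":1}
    - {"translation":[0,0,0],"dr":[0,0,1],"jaw":1}
    - {"translation":[0,0,0],"dr":[0,0,1],"jaw":1}
    - {"translation":[0,0,0],"dr":[0,0,1],"jaw":1}
    - {"translation":[0,0,0],"dr":[0,0,1],"jaw":1}
    - {"translation":[0,0,0],"dr":[0,0,1],"jaw":1}
    - {"translation":[0,0,0],"dr":[0,0,1],"jaw":1}
    - {"translation":[0,0,0],"dr":[0,0,1],"jaw":1}
    - {"translation":[0,0,0],"dr":[0,0,1],"jaw":1}
    - {"translation":[0,0,0],"dr":[0,0,1],"jaw":1}
    - {"translation":[0,0,0],"dr":[0,0,1],"jaw":1}

```text
time_s: 1.1
position: [0.2343, 0.5789, 0.23]
tcp_rot: [[0.076, 0.997, -0.001], [0.997, -0.076, -0.001], [-0.001, -0.001, -1.0]]
force: [0.3, -0.6, 0.8]
opening: 0.17
```

Call:
arm_command:
  commands:
    - {"translation":[0,0,0],"dr":[0,0,1],"jaw":1}
    - {"translation":[0,0,0],"dr":[0,0,1],"jaw":1}
    - {"translation":[0,0,0],"dr":[0,0,1],"jaw":1}
    - {"translation":[0,0,0],"dr":[0,0,1],"jaw":1}
    - {"translation":[0,0,0],"dr":[0,0,1],"jaw":1}
    - {"translation":[0,0,0],"dr":[0,0,1],"jaw":1}
    - {"translation":[0,0,0],"dr":[0,0,1],"jaw":1}
    - {"translation":[0,0,0],"dr":[0,0,1],"jaw":1}
    - {"translation":[0,0,0],"dr":[0,0,1],"jaw":1}
    - {"translation":[0,0,0],"dr":[0,0,1],"jaw":1}
    - {"translation":[0,0,0],"dr":[0,0,1],"jaw":1}
    - {"translation":[0,0,0],"dr":[0,0,1],"jaw":1}

```text
time_s: 2.1
position: [0.2343, 0.5789, 0.2299]
tcp_rot: [[0.972, 0.236, -0.001], [0.236, -0.972, -0.001], [-0.001, 0.001, -1.0]]
force: [-0.3, -0.2, -0.5]
opening: 0.0
```

```bash
cat > go.py <<'E'
from h import *
from rig import read_state
import sys
s=read_state();R=np.array(s["tcp_rot"]);p=np.array(s["position"])
print(s["time_s"],p.round(4),R.round(3).tolist(),np.round(s["joint_positions"],1),s["opening"])
C=np.array([.5495,-.0055])
d=p[:2]-C;print("theta",np.degrees(np.arctan2(d[1],d[0])),"r",np.hypot(*d),"yawy",np.degrees(np.arctan2(R[1,1],R[0,1])))
if len(sys.argv)>1:
    th,r,z=map(float,sys.argv[1:]);th=np.radians(th)
    t=np.array([C[0]+r*np.cos(th),C[1]+r*np.sin(th),z])
    print("target",t,"tool units",(R.T@(t-p)/.025).round(2))
E
python3 go.py 103 .13 .2297
```

```text
2.1 [0.2343 0.5789 0.2299] [[0.972, 0.236, -0.001], [0.236, -0.972, -0.001], [-0.001, 0.001, -1.0]] [ 57.7  30.3  82.1  -0.   67.7 134.1] 0.00045220013067595995
theta 118.33643538769607 r 0.6639860574700098 yawy -76.34137904508663
target [0.52025636 0.12116811 0.2297    ] tool units [6.790e+00 2.049e+01 2.000e-02]
```

Call:
arm_command:
  commands:
    - {"translation":[0.28,0.85,0],"dr":[0,0,0],"jaw":1}
    - {"translation":[0.28,0.85,0],"dr":[0,0,0],"jaw":1}
    - {"translation":[0.28,0.85,0],"dr":[0,0,0],"jaw":1}
    - {"translation":[0.28,0.85,0],"dr":[0,0,0],"jaw":1}
    - {"translation":[0.28,0.85,0],"dr":[0,0,0],"jaw":1}
    - {"translation":[0.28,0.85,0],"dr":[0,0,0],"jaw":1}
    - {"translation":[0.28,0.85,0],"dr":[0,0,0],"jaw":1}
    - {"translation":[0.28,0.85,0],"dr":[0,0,0],"jaw":1}
    - {"translation":[0.28,0.85,0],"dr":[0,0,0],"jaw":1}
    - {"translation":[0.28,0.85,0],"dr":[0,0,0],"jaw":1}
    - {"translation":[0.28,0.85,0],"dr":[0,0,0],"jaw":1}
    - {"translation":[0.28,0.85,0],"dr":[0,0,0],"jaw":1}

```text
time_s: 3.1
position: [0.3777, 0.3509, 0.2302]
tcp_rot: [[0.97, 0.241, -0.001], [0.241, -0.97, -0.0], [-0.001, 0.0, -1.0]]
force: [0.3, -1.2, -0.5]
opening: 0.005
```

Call:
arm_command:
  commands:
    - {"translation":[0.28,0.85,0],"dr":[0,0,0],"jaw":1}
    - {"translation":[0.28,0.85,0],"dr":[0,0,0],"jaw":1}
    - {"translation":[0.28,0.85,0],"dr":[0,0,0],"jaw":1}
    - {"translation":[0.28,0.85,0],"dr":[0,0,0],"jaw":1}
    - {"translation":[0.28,0.85,0],"dr":[0,0,0],"jaw":1}
    - {"translation":[0.28,0.85,0],"dr":[0,0,0],"jaw":1}
    - {"translation":[0.28,0.85,0],"dr":[0,0,0],"jaw":1}
    - {"translation":[0.28,0.85,0],"dr":[0,0,0],"jaw":1}
    - {"translation":[0.28,0.85,0],"dr":[0,0,0],"jaw":1}
    - {"translation":[0.28,0.85,0],"dr":[0,0,0],"jaw":1}
    - {"translation":[0.28,0.85,0],"dr":[0,0,0],"jaw":1}
    - {"translation":[0,0,0],"dr":[0,0,0],"jaw":1}

```text
time_s: 4.1
position: [0.5112, 0.1408, 0.2304]
tcp_rot: [[0.971, 0.238, 0.002], [0.238, -0.971, -0.001], [0.002, 0.002, -1.0]]
force: [-0.1, -0.0, 0.4]
opening: 0.004
```

```bash
python3 go.py 103 .13 .077; python3 - <<'E'
from rig import *
import cv2
for n in ["side","wrist"]:
    p,d=capture(n); cv2.imwrite(f"pics/{n}1.png",p[:,:,::-1])
b=cv2.imread("pics/side1.png");w=cv2.imread("pics/wrist1.png")
cv2.imwrite("pics/both1.png",cv2.hconcat([cv2.resize(b,(400,300)),cv2.resize(w,(400,300))]))
E
```

```text
4.1 [0.5112 0.1408 0.2304] [[0.971, 0.238, 0.002], [0.238, -0.971, -0.001], [0.002, 0.002, -1.0]] [ 3.4 22.9 95.7 -0.1 61.2 79.7] 0.003799452217315564
theta 104.66597706105681 r 0.1511925920459225 yawy -76.24499837509428
target [0.52025636 0.12116811 0.077     ] tool units [0.15 0.84 6.14]
```

View pics/both1.png

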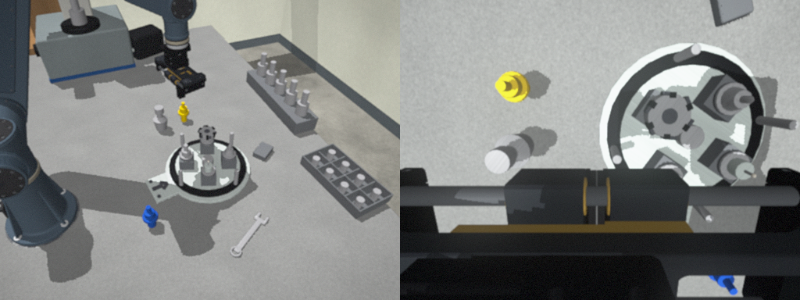

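Call:
arm_command:
  commands:
    - {"translation":[0.08,0.42,0],"dr":[0,0,0],"jaw":1}
    - {"translation":[0.08,0.42,0],"dr":[0,0,0],"jaw":1}
    - {"translation":[0,0,0.8],"dr":[0,0,0],"jaw":1}
    - {"translation":[0,0,0.8],"dr":[0,0,0],"jaw":1}
    - {"translation":[0,0,0.8],"dr":[0,0,0],"jaw":1}
    - {"translation":[0,0,0.8],"dr":[0,0,0],"jaw":1}
    - {"translation":[0,0,0.7],"dr":[0,0,0],"jaw":1}
    - {"translation":[0,0,0.6],"dr":[0,0,0],"jaw":1}
    - {"translation":[0,0,0.5],"dr":[0,0,0],"jaw":1}
    - {"translation":[0,0,0],"dr":[0,0,0],"jaw":1}

```text
time_s: 5.03
position: [0.5159, 0.1242, 0.1033]
tcp_rot: [[0.97, 0.242, -0.005], [0.242, -0.97, -0.0], [-0.005, -0.001, -1.0]]
force: [-0.2, -0.4, 0.2]
opening: 0.008
```

```bash
python3 go.py 103 .13 .077; python3 - <<'E'
from rig import *
import cv2
p,d=capture("side");q,d=capture("top")
cv2.imwrite("pics/both2.png",cv2.hconcat([cv2.resize(p[90:270,150:350,::-1],(400,360)),cv2.resize(q[100:300,150:350,::-1],(360,360))]))
E
```

```text
5.0333 [0.5159 0.1242 0.1033] [[0.97, 0.242, -0.005], [0.242, -0.97, -0.0], [-0.005, -0.001, -1.0]] [  1.5  34.1 101.8  -0.   44.5  77.5] 0.00817915513576415
theta 104.54383242813448 r 0.13395642290996146 yawy -76.01114978500961
target [0.52025636 0.12116811 0.077     ] tool units [0.15 0.16 1.05]
```

View pics/both2.png

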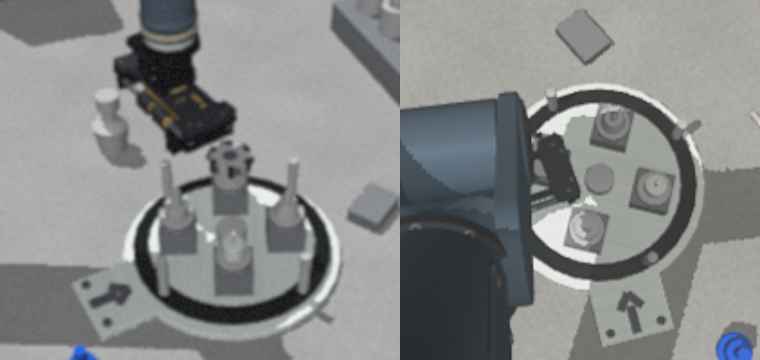

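Call:
arm_command:
  commands:
    - {"translation":[0.15,0.16,0.3],"dr":[0,0,0],"jaw":1}
    - {"translation":[0,0,0.3],"dr":[0,0,0],"jaw":1}
    - {"translation":[0,0,0.2],"dr":[0,0,0],"jaw":1}
    - {"translation":[0,0,0],"dr":[0,0,0],"jaw":1}

```text
time_s: 5.47
position: [0.5216, 0.1212, 0.0847]
tcp_rot: [[0.971, 0.241, -0.002], [0.241, -0.971, -0.0], [-0.002, -0.0, -1.0]]
force: [-0.4, 0.4, -0.4]
opening: 0.003
```

```bash
python3 go.py 104 .128 .082
```

```text
5.4667 [0.5216 0.1212 0.0847] [[0.971, 0.241, -0.002], [0.241, -0.971, -0.0], [-0.002, -0.0, -1.0]] [  1.1  36.1 101.8  -0.   42.2  77.2] 0.003241700386917225
theta 102.40043072644035 r 0.12976039708315326 yawy -76.05898667082319
target [0.518534   0.11869785 0.082     ] tool units [-0.14  0.07  0.11]
```

Call:
arm_command:
  commands:
    - {"translation":[-0.15,0.07,0.1],"dr":[0,0,0],"jaw":1}
    - {"translation":[-0.27,0.01,0],"dr":[0,0,-0.5],"jaw":1}
    - {"translation":[-0.27,0.01,0],"dr":[0,0,-0.5],"jaw":1}
    - {"translation":[-0.27,0.01,0],"dr":[0,0,-0.5],"jaw":1}
    - {"translation":[-0.27,0.01,0],"dr":[0,0,-0.5],"jaw":1}
    - {"translation":[-0.27,0.01,0],"dr":[0,0,-0.5],"jaw":1}
    - {"translation":[-0.27,0.01,0],"dr":[0,0,-0.5],"jaw":1}
    - {"translation":[-0.27,0.01,0],"dr":[0,0,-0.5],"jaw":1}
    - {"translation":[-0.27,0.01,0],"dr":[0,0,-0.5],"jaw":1}

```text
time_s: 6.22
position: [0.4714, 0.0947, 0.0834]
tcp_rot: [[0.787, 0.617, 0.002], [0.617, -0.787, 0.0], [0.002, 0.001, -1.0]]
force: [1.1, 1.3, -0.6]
opening: 0.003
```

```bash
python3 go.py ; python3 - <<'E'
from rig import *
import cv2
p,d=capture("side");q,d=capture("top");print(read_state()["force"])
cv2.imwrite("pics/both3.png",cv2.hconcat([cv2.resize(p[90:270,150:350,::-1],(400,360)),cv2.resize(q[100:300,150:350,::-1],(360,360))]))
E
python3 go.py
```

```text
6.2167 [0.4714 0.0947 0.0834] [[0.787, 0.617, 0.002], [0.617, -0.787, 0.0], [0.002, 0.001, -1.0]] [ -2.   33.7 109.8   0.   36.4  49.9] 0.0027931360036283106
theta 127.93477684627558 r 0.12708022344475212 yawy -51.90061733655798
[ 0.02543748 -0.47987219  0.21339756]
6.3167 [0.4699 0.0944 0.0832] [[0.789, 0.615, -0.001], [0.615, -0.789, -0.0], [-0.001, -0.001, -1.0]] [ -2.   33.7 109.9  -0.   36.5  50.1] 0.002952984523511881
theta 128.55656048734247 r 0.12778978098028093 yawy -52.07874187196242
```

View pics/both3.png

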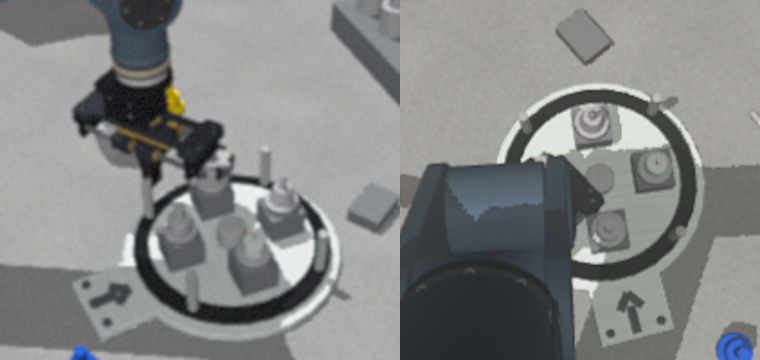

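The pin is being pushed and the carousel has turned about 20° CCW, with the body clear of the holders. I'll continue along the arc.

Call:
arm_command:
  commands:
    - {"translation":[-0.27,0.01,0],"dr":[0,0,-0.5],"jaw":1}
    - {"translation":[-0.27,0.01,0],"dr":[0,0,-0.5],"jaw":1}
    - {"translation":[-0.27,0.01,0],"dr":[0,0,-0.5],"jaw":1}
    - {"translation":[-0.27,0.01,0],"dr":[0,0,-0.5],"jaw":1}
    - {"translation":[-0.27,0.01,0],"dr":[0,0,-0.5],"jaw":1}
    - {"translation":[-0.27,0.01,0],"dr":[0,0,-0.5],"jaw":1}
    - {"translation":[-0.27,0.01,0],"dr":[0,0,-0.5],"jaw":1}
    - {"translation":[-0.27,0.01,0],"dr":[0,0,-0.5],"jaw":1}
    - {"translation":[-0.27,0.01,0],"dr":[0,0,-0.5],"jaw":1}
    - {"translation":[-0.27,0.01,0],"dr":[0,0,-0.5],"jaw":1}
    - {"translation":[-0.27,0.01,0],"dr":[0,0,-0.5],"jaw":1}
    - {"translation":[-0.27,0.01,0],"dr":[0,0,-0.5],"jaw":1}

```text
time_s: 7.32
position: [0.4282, 0.028, 0.0834]
tcp_rot: [[0.276, 0.961, 0.003], [0.961, -0.276, -0.0], [0.001, 0.002, -1.0]]
force: [1.9, 1.4, 0.0]
opening: 0.002
```

```bash
python3 go.py 168 .128 .082
```

```text
7.3167 [0.4282 0.028  0.0834] [[0.276, 0.961, 0.003], [0.961, -0.276, -0.0], [0.001, 0.002, -1.0]] [-11.3  31.6 117.2   0.   31.1   4.7] 0.0022519559118467417
theta 164.5555825927594 r 0.1258663110187385 yawy -15.993456521580255
target [0.42429711 0.0211127  0.082     ] tool units [-0.31 -0.07  0.05]
```

Call:
arm_command:
  commands:
    - {"translation":[-0.27,-0.02,0],"dr":[0,0,-0.5],"jaw":1}
    - {"translation":[-0.27,-0.02,0],"dr":[0,0,-0.5],"jaw":1}
    - {"translation":[-0.27,0,0],"dr":[0,0,-0.5],"jaw":1}
    - {"translation":[-0.27,0,0],"dr":[0,0,-0.5],"jaw":1}
    - {"translation":[-0.27,0,0],"dr":[0,0,-0.5],"jaw":1}
    - {"translation":[-0.27,0,0],"dr":[0,0,-0.5],"jaw":1}
    - {"translation":[-0.27,0,0],"dr":[0,0,-0.5],"jaw":1}
    - {"translation":[-0.27,0,0],"dr":[0,0,-0.5],"jaw":1}
    - {"translation":[-0.27,0,0],"dr":[0,0,-0.5],"jaw":1}
    - {"translation":[-0.27,0,0],"dr":[0,0,-0.5],"jaw":1}
    - {"translation":[-0.27,0,0],"dr":[0,0,-0.5],"jaw":1}
    - {"translation":[0,0,0],"dr":[0,0,0],"jaw":1}

```text
time_s: 8.32
position: [0.426, -0.0457, 0.0833]
tcp_rot: [[-0.29, 0.957, 0.002], [0.957, 0.29, -0.001], [-0.001, 0.002, -1.0]]
force: [1.1, -1.0, -0.1]
opening: 0.007
```

```bash
python3 go.py ; python3 - <<'E'
from rig import *
import cv2
p,d=capture("side");q,d=capture("top");print(read_state()["force"])
cv2.imwrite("pics/side4.png",cv2.resize(p[120:270,170:340,::-1],(680,600),interpolation=cv2.INTER_CUBIC))
cv2.imwrite("pics/top4.png",cv2.resize(q[140:290,190:330,::-1],(560,600),interpolation=cv2.INTER_CUBIC))
E
python3 go.py
```

```text
8.3167 [ 0.426  -0.0457  0.0833] [[-0.29, 0.957, 0.002], [0.957, 0.29, -0.001], [-0.001, 0.002, -1.0]] [-21.1  31.6 117.2  -0.   31.  -38. ] 0.006964549569915755
theta -161.94979765768113 r 0.1298769584176352 yawy 16.877156313914803
[ 0.55981637  0.23177747 -0.27987047]
8.4167 [ 0.4249 -0.0448  0.0831] [[-0.289, 0.957, 0.0], [0.957, 0.289, -0.0], [-0.0, 0.0, -1.0]] [-21.1  31.6 117.3  -0.   31.1 -37.9] 0.0030217256970724252
theta -162.47738987830508 r 0.13061378243472788 yawy 16.805901992937944
```

View pics/side4.png

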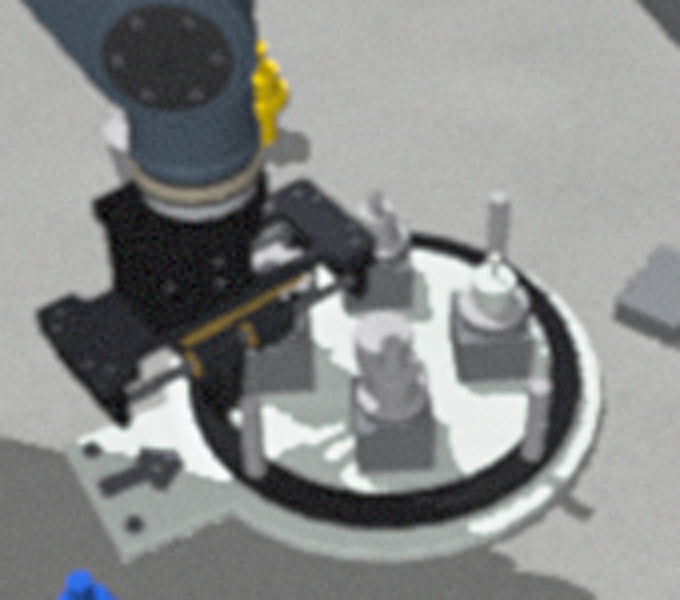

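View pics/top4.png

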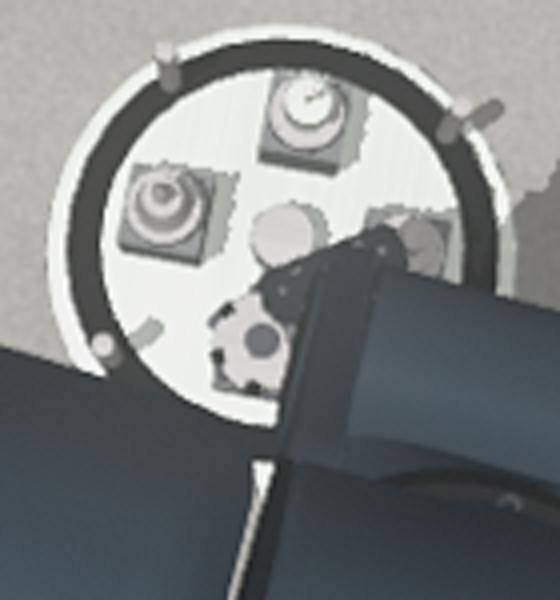

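```bash
python3 - <<'E'
from h import *
C=np.array([.5495,-.0055])
def rep(n,p): 
    d=(p[:2]-C);print(n,p.round(4),"r",round(np.hypot(*d),4),"ang",round(np.degrees(np.arctan2(d[1],d[0])),1))
T=lambda u,v,z:onplane("top",190+u/4,140+v/4,z)
S=lambda u,v,z:onplane("side",170+u/4,120+v/4,z)
for a in [(166,48),(464,106),(102,344)]: rep("T",T(*a,.092))
for a in [(500,198),(253,395),(540,385)]: rep("S",S(*a,.092))
rep("fm",T(263,340,.116))
E
```

```text
T [0.6591 0.0532 0.092 ] r 0.1243 ang 28.2
T [ 0.6066 -0.1168  0.092 ] r 0.1251 ang -62.9
T [0.4888 0.1046 0.092 ] r 0.1257 ang 118.9
S [0.6603 0.0526 0.092 ] r 0.1251 ang 27.7
S [ 0.4442 -0.0585  0.092 ] r 0.1179 ang -153.3
S [ 0.6106 -0.1145  0.092 ] r 0.1249 ang -60.7
fm [0.4793 0.0146 0.116 ] r 0.073 ang 164.0
```

Call:
arm_command:
  commands:
    - {"translation":[-0.27,0.02,0],"dr":[0,0,-0.5],"jaw":1}
    - {"translation":[-0.27,0.02,0],"dr":[0,0,-0.5],"jaw":1}
    - {"translation":[-0.27,0.02,0],"dr":[0,0,-0.5],"jaw":1}
    - {"translation":[-0.27,0.02,0],"dr":[0,0,-0.5],"jaw":1}
    - {"translation":[-0.18,0.02,0],"dr":[0,0,-0.33],"jaw":1}
    - {"translation":[-0.18,0.02,0],"dr":[0,0,-0.33],"jaw":1}
    - {"translation":[-0.18,0.02,0],"dr":[0,0,-0.33],"jaw":1}
    - {"translation":[-0.1,0.0,0],"dr":[0,0,-0.16],"jaw":1}
    - {"translation":[-0.1,0.0,0],"dr":[0,0,-0.16],"jaw":1}
    - {"translation":[0,0,0],"dr":[0,0,0],"jaw":1}

```text
time_s: 9.25
position: [0.4479, -0.084, 0.083]
tcp_rot: [[-0.599, 0.801, 0.0], [0.801, 0.599, -0.0], [-0.0, 0.0, -1.0]]
force: [-0.4, 0.1, 0.4]
opening: 0.006
```

```bash
python3 go.py ; python3 - <<'E'
from rig import *
import cv2
p,d=capture("side");q,d=capture("top");print(read_state()["force"])
cv2.imwrite("pics/side5.png",cv2.resize(p[120:270,170:340,::-1],(680,600),interpolation=cv2.INTER_CUBIC))
cv2.imwrite("pics/top5.png",cv2.resize(q[140:290,190:330,::-1],(560,600),interpolation=cv2.INTER_CUBIC))
E
python3 go.py
```

```text
9.25 [ 0.4479 -0.084   0.083 ] [[-0.599, 0.801, 0.0], [0.801, 0.599, -0.0], [-0.0, 0.0, -1.0]] [-24.7  32.7 113.3  -0.   34.  -61.5] 0.005527123567030955
theta -142.28618784252623 r 0.12838581791638815 yawy 36.79662360096915
[-0.97262981 -0.45476808  0.06310474]
9.35 [ 0.4479 -0.084   0.0831] [[-0.599, 0.801, 0.001], [0.801, 0.599, -0.0], [-0.001, 0.0, -1.0]] [-24.7  32.7 113.3  -0.   33.9 -61.5] 0.0012421687127115377
theta -142.3160723235648 r 0.12838796258332727 yawy 36.774963459438524
```

View pics/side5.png

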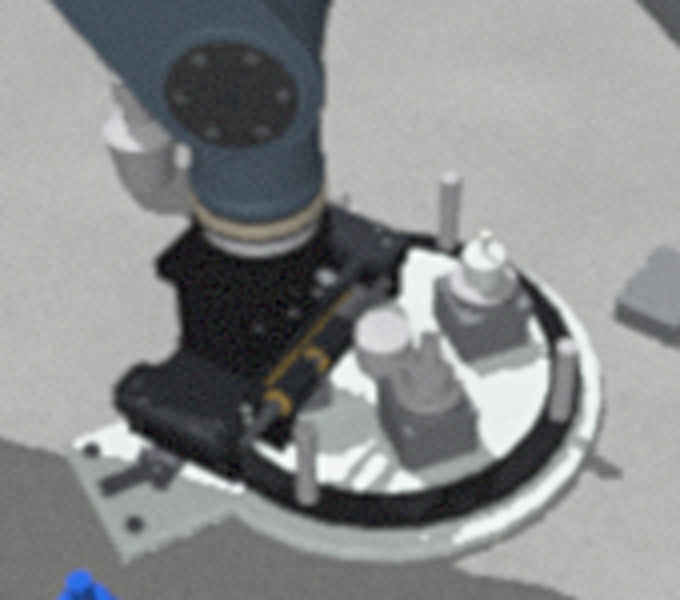

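View pics/top5.png

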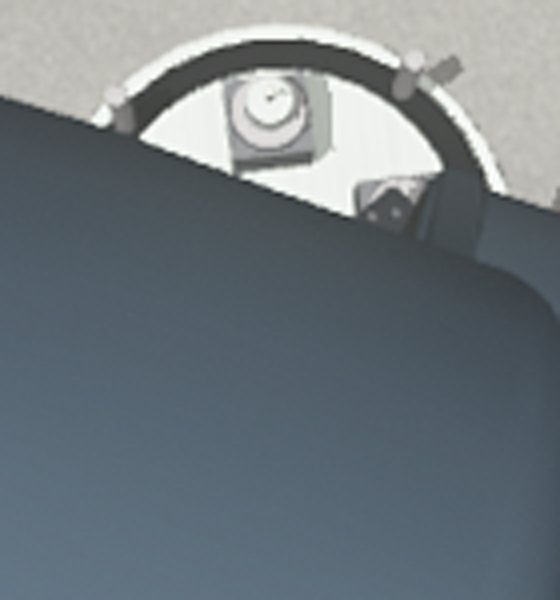

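```bash
python3 - <<'E'
from h import *
C=np.array([.5495,-.0055])
def rep(n,p): 
    d=(p[:2]-C);print(n,p.round(4),"r",round(np.hypot(*d),4),"ang",round(np.degrees(np.arctan2(d[1],d[0])),1))
T=lambda u,v,z:onplane("top",190+u/4,140+v/4,z)
S=lambda u,v,z:onplane("side",170+u/4,120+v/4,z)
for a in [(118,92),(413,56)]: rep("T",T(*a,.092))
for a in [(451,177),(565,343),(304,423)]: rep("S",S(*a,.092))
E
```

```text
T [0.6351 0.0835 0.092 ] r 0.1235 ang 46.1
T [ 0.6398 -0.091   0.092 ] r 0.1243 ang -43.4
S [0.6377 0.0855 0.092 ] r 0.1267 ang 45.9
S [ 0.6405 -0.0881  0.092 ] r 0.1229 ang -42.2
S [ 0.4657 -0.091   0.092 ] r 0.1197 ang -134.4
```

Call:
arm_command:
  commands:
    - {"translation":[-0.09,0,0],"dr":[0,0,-0.17],"jaw":1}
    - {"translation":[-0.09,0,0],"dr":[0,0,-0.17],"jaw":1}
    - {"translation":[-0.09,0,0],"dr":[0,0,-0.17],"jaw":1}
    - {"translation":[-0.09,0,0],"dr":[0,0,-0.17],"jaw":1}
    - {"translation":[-0.09,0,0],"dr":[0,0,-0.17],"jaw":1}
    - {"translation":[-0.09,0,0],"dr":[0,0,-0.17],"jaw":1}
    - {"translation":[-0.09,0,0],"dr":[0,0,-0.17],"jaw":1}
    - {"translation":[0,0,0],"dr":[0,0,0],"jaw":1}
    - {"translation":[0,0,0],"dr":[0,0,0],"jaw":1}

```text
time_s: 10.1
position: [0.4583, -0.0966, 0.0831]
tcp_rot: [[-0.694, 0.72, 0.001], [0.72, 0.694, -0.001], [-0.001, 0.0, -1.0]]
force: [0.7, -0.0, -0.9]
opening: 0.0
```

```bash
python3 go.py
```

```text
10.1 [ 0.4583 -0.0966  0.0831] [[-0.694, 0.72, 0.001], [0.72, 0.694, -0.001], [-0.001, 0.0, -1.0]] [-25.6  33.2 111.6  -0.   35.2 -69.5] 8.600297184014993e-05
theta -135.0352267025348 r 0.12896148752365252 yawy 43.95519206937818
```

Call:
arm_command:
  commands:
    - {"translation":[0.3,0,0],"dr":[0,0,0],"jaw":1}
    - {"translation":[0,0,0],"dr":[0,0,0],"jaw":1}
    - {"translation":[0,0,-0.5],"dr":[0,0,0],"jaw":1}
    - {"translation":[0,0,-0.8],"dr":[0,0,0],"jaw":1}
    - {"translation":[0,0,-0.8],"dr":[0,0,0],"jaw":1}
    - {"translation":[0,0,-0.8],"dr":[0,0,0],"jaw":1}
    - {"translation":[0,0,-0.8],"dr":[0,0,0],"jaw":1}
    - {"translation":[0,0,-0.8],"dr":[0,0,0],"jaw":1}
    - {"translation":[0,0,-0.8],"dr":[0,0,0],"jaw":1}
    - {"translation":[0,0,0],"dr":[0,0,0],"jaw":1}

```text
time_s: 10.93
position: [0.4543, -0.0913, 0.2188]
tcp_rot: [[-0.694, 0.72, 0.007], [0.72, 0.694, -0.003], [-0.007, 0.003, -1.0]]
force: [0.5, 0.7, 0.0]
opening: 0.005
```

```bash
python3 go.py;python3 - <<'E'
from rig import *
import cv2
p,d=capture("side");q,d=capture("top");print(read_state()["force"])
cv2.imwrite("pics/side6.png",cv2.resize(p[120:270,170:340,::-1],(680,600),interpolation=cv2.INTER_CUBIC))
cv2.imwrite("pics/top6.png",cv2.resize(q[140:290,190:330,::-1],(560,600),interpolation=cv2.INTER_CUBIC))
E
```

```text
10.9333 [ 0.4543 -0.0913  0.2188] [[-0.694, 0.72, 0.007], [0.72, 0.694, -0.003], [-0.007, 0.003, -1.0]] [-25.2  18.7 105.6  -0.   55.3 -69.2] 0.005137158666145503
theta -137.97311265749823 r 0.12817693975588101 yawy 43.98162493410175
[ 0.07574685  0.47697281 -0.79484691]
```

View pics/side6.png

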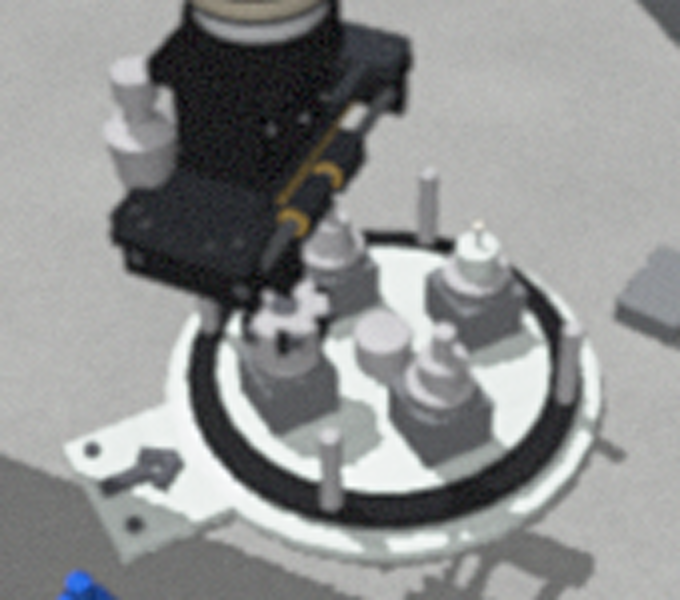

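View pics/top6.png

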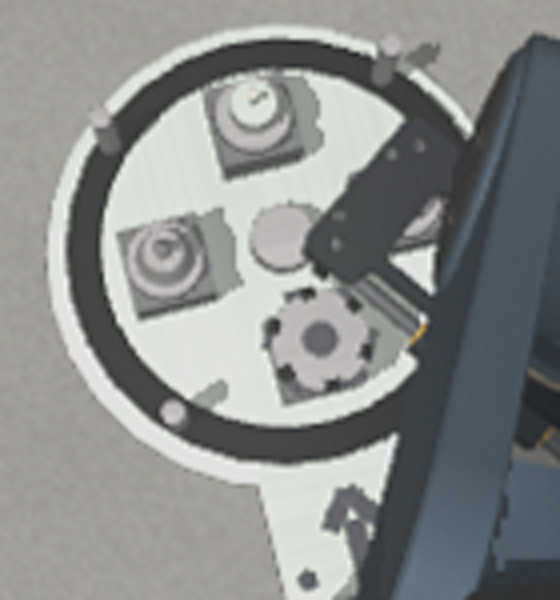

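```bash
python3 - <<'E'
from h import *
C=np.array([.5495,-.0055])
def rep(n,p): 
    d=(p[:2]-C);print(n,p.round(4),"r",round(np.hypot(*d),4),"ang",round(np.degrees(np.arctan2(d[1],d[0])),1))
T=lambda u,v,z:onplane("top",190+u/4,140+v/4,z)
S=lambda u,v,z:onplane("side",170+u/4,120+v/4,z)
for a in [(101,114),(391,41),(174,410)]: rep("T",T(*a,.092))
for a in [(429,174),(571,327),(330,433)]: rep("S",S(*a,.092))
rep("hub T",T(285,237,.056)); rep("fmT",T(319,340,.116)); rep("fmS",S(287,305,.116))
print("top only: fm-hub dir", [np.degrees(np.arctan2(*(x[:2]-T(285,237,.056)[:2])[::-1])) for x in (T(319,340,.116),T(347,488,.018),T(368,577,.018),(T(308,579,.012)+T(421,549,.012))/2)])
E
```

```text
T [0.6228 0.0945 0.092 ] r 0.124 ang 53.8
T [ 0.6502 -0.0792  0.092 ] r 0.1248 ang -36.2
T [0.448  0.0675 0.092 ] r 0.125 ang 144.3
S [0.6246 0.0941 0.092 ] r 0.1248 ang 53.0
S [ 0.6503 -0.0769  0.092 ] r 0.1235 ang -35.3
S [ 0.4776 -0.104   0.092 ] r 0.122 ang -126.1
hub T [ 0.5462 -0.0064  0.056 ] r 0.0034 ang -165.1
fmT [ 0.4763 -0.0159  0.116 ] r 0.0739 ang -171.9
fmS [ 0.482  -0.0157  0.116 ] r 0.0683 ang -171.4
top only: fm-hub dir [np.float64(-172.25045160602346), np.float64(-171.3405841472217), np.float64(-171.773615639016), np.float64(-171.65242885812214)]
```

```bash
python3 - <<'E'
from rig import *
import numpy as np
a,_=capture("top")
for i in range(4): b,_=capture("top")
print("mean abs diff",np.abs(a.astype(int)-b)[140:260,190:290].mean(), read_state()["force"], read_state()["time_s"])
print(hand_in())
E
```

```text
mean abs diff 0.8623888888888889 [0.49061119 0.25316139 0.8397037 ] 11.2833
the job is handed in; nothing more can be done
None
```

I turned the carousel about 119° counter-clockwise by pushing one rim pin from behind with the closed fingertips. I slowed for the last 7°, backed off, lifted clear and handed in at about 11.3 s.

- **Alignment:** the last top and side pictures put the face mill at about −171.4° to −172°. The arrow's line is at about −171.5°, so the error is under 1°, or about 1 mm against the 8 mm allowed.
- **Rest:** two top pictures about 0.2 s apart showed nothing moving (mean pixel difference 0.9, about image noise).
- **Holders and bystanders:** all four holders look seated and upright. The gauge holder looks unmoved in the last side picture. I did not measure the box or the wrench again after the push, but the arm stayed well away from both.
- **Force:** readings between moves stayed under about 2.5 N, and the arm was touching nothing at the end.

The two cameras disagreed by 3 to 6 mm on the carousel's centre, so I used the average of the pin positions. The top camera alone also gave less than 1° of error. No check failed.

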